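# Load a battery cell into the test pod and hold its bayonet cap half-way to the lock

### The job

Stand the thickest of the three cells in the well of the test pod, put the bayonet cap (the one with a bar grip and two lugs) over it with its lugs down through the two notches of the collar, and turn it clockwise until the bar points at the half-way marks on the rim, well short of the lock click. Finish while still gripping the cap there: its spring turns it back if you let go. Do not let it click into the lock, and leave everything else on the bench where it is.

Things in the scene. Friction and masses are not known exactly. Their poses are not given: they have to be found in the camera images.
- cell: the thick cylindrical cell, grey-blue sleeve with steel top, diameter 32 mm, height 70 mm (the top 2 mm is a contact button of 14 mm diameter), about 160 g, standing upright in one of three places of the white tray. Origin at the centre of its underside, z up.
- pod: the test pod, fixed; same after a half turn. Origin on the well's axis at bench level, z up. Dark base plate 130 (its x) x 100 (y) x 8 mm; on it a grey block 84 x 84 mm up to height 48 mm with a round upright well, diameter 37 mm, 3 mm chamfer, floor at height 18 mm (a seated cell's top is at 88 mm, 24 mm above the collar rim). On the block stands the aluminium collar.
- collar (a point): centre of the collar's rim, on the pod's axis at height 64 mm, axes as the pod's. Collar: outer diameter 80, clear bore 56 mm; under its lip (heights 56 to 64 mm) runs the lug groove (48 to 56 mm). Two notches 13 mm wide cut the lip at the pod's +x and -x (towards the short ends of the base plate); the cap's lugs go down there.
- mark (a point): one of the two half-way marks: short black radial lines on the rim, 45 degrees clockwise (from above) from each notch; this one, 34 mm from the axis, belongs to the pod's +x notch. The lock's two brass plungers stick out 12 mm from the collar's outside, 73 degrees clockwise from each notch.
- cap: the bayonet cap, black plastic cup, about 120 g, mouth down on the bench; same after a half turn. Cup of outer diameter 52, inner 42 mm; top face 52, inner roof 44 mm above the mouth rim. Two steel lugs at the mouth rim at the cap's +x and -x, 8 mm wide, 6 mm tall, reaching 32 mm from the axis. Origin on the axis at the mouth rim, z up. Seated, the mouth rim is at height 48 mm.
- cap_grip (a point): foot of the cap's bar grip, on the axis on the cap's top face, 52 mm above the mouth rim (height 100 mm when seated); axes as the cap's. The bar is aluminium, 46 mm long (x, over the lugs), 16 mm wide (y) and 24 mm tall.
- ring (a joint): turn of the sprung ring in the pod's groove that the lugs carry with them: 0 rad at the notches (where its spring, about 0.03 to 0.08 N m, returns it), growing clockwise seen from above to a stop at 1.57 rad. Lugs have about 0.07 rad of play in it, so a cap turned by 0.785 rad reads about 0.72. The lugs meet the lock plungers at about 1.0 and click past them above 1.25.
- tray: white tray, 290 mm (its x) x 80 mm (its y), walls 12 mm high, floor 5 mm thick, fixed. Origin at the centre of its underside. Three cells stand upright in a row along its x, about 90 mm apart. Leave it.
- cell_mid: bystander: a cell of diameter 24 mm, height 70 mm, standing in the tray; origin at the centre of its underside.
- cell_thin: bystander: a cell of diameter 18 mm, height 70 mm, standing in the tray; origin at the centre of its underside.
- cover: bystander: a plain black cover like the cap, diameter 52 mm, 70 mm tall, but with a round aluminium knob of 20 mm and no lugs; origin at the centre of its underside. It and the cap may stand either way round, some 13 to 17 cm apart.
- multimeter: bystander: blue multimeter lying on its back, 150 x 78 x 34 mm; origin at the centre of its underside.
- tape: bystander: a tape roll lying flat, diameter 84 mm, 24 mm high; origin at the centre of its underside.
- screwdriver: bystander: a screwdriver lying between the robot and the pod; origin near its middle.
Things that resemble listed ones, but are neither listed nor needed, are in the scene too. Leave any green or white look-alike of the cap alone. What is shaped like the cell but purple is not meant.

How it is judged:
By the outcome, as a careful person would: the job done as asked, in the order asked, and still so for the second after the job is handed in, while the arm keeps its last pose, push and grip.
It also fails if it takes over 64 s, if anything falls off the work surface, if the arm or the gripper's body presses on something with over 40 N, if the wrist force passes 120 N, or if a joint passes its speed limit or range.

### The arm

A 6-joint arm with a two-finger parallel gripper is mounted at the origin on the work surface. World frame = base frame: x ahead of the robot, y to its left, z up, the work surface at z = 0. Lengths are in m, angles in rad, forces in N, time in s.
With the tool pointing down it reaches from about 0.375 to 0.9 m from the base axis. Payload 3.1 kg.
Tool frame: the origin (TCP) lies between the finger pads; the fingertips stand manip.finger_overhang ahead of it and the grasp point (between the pads) lies 5 mm behind it (manip.finger_overhang is the distance from the TCP to the fingertips, in m); z points along the fingers, y is the line along which they close (so a half turn about z gives the same grasp; the last joint's range is limited). The gripper opens to 85 mm and grips with 20 to 120 N. Pads are 22 mm wide; open, the fingers measure 114 mm over their backs; the gripper's body (76 mm by 85 mm) begins 54 mm behind the grasp point. The pads swing forward as they close: fully open they stand 13 mm farther back than shut.
Start: joints at [-1.339, 0.527, 1.433, -0, 1.181, -0.178], TCP at [0.25, -0.573, 0.245] pointing down, gripper open.
Joint ranges: [-3.08, 3.08], [-0.75, 2.2], [0.22, 2.44], [-1.43, 4.57], [0, 2.65], [-2.85, 2.85]. Speed limits (rad/s): [2.79, 2.79, 3.14, 3.14, 3.14, 3.14].

### API

Orientations are given as a unit quaternion [x, y, z, w].
In Python, from station import manip gives the robot as it stands.
- The arm moves only by the tool drive_tool, never from a script. Its argument "plan" is a list of rows, each a list of 7 numbers: the shift along the tool's x, y, z in m, then the turn, a rotation vector about the tool's x, y, z in degrees, then the opening, from -1 (shut) to 1 (fully open). In form: [[x, y, z, wx, wy, wz, gripper], ...]. A call has 1 to 10 rows; each row shifts and turns the commanded pose from where the row before left it, along the tool's axes as they then stand; what a row does not reach is not made up. A row lasts 1/10 s, in which the tool goes at most 50 mm and 8.59 degrees, less where a joint would pass 70% of its speed; a pose out of reach is approached as far as the arm can. A call is refused whole if a number of a shift passes 0.05 or a number of a turn 8.59, either way. A call with a gripper value outside its range is refused whole. The fingers move at their own pace and stop on an object; "newtons" is the grip in N (left out, the last holds). Time passes only in rows, so rows that do not move let the fingers close. It gives the time, the measured TCP pose, the force, the opening and the grip force at its end, in the units of the state.
- manip.sense(): the state, without advancing time (a new reading comes with each control period).
- manip.snapshot(name): name is "scene" or "side" or "wrist"; returns a dict with "image" (384x512x3 uint8, red, green, blue), "z_map" (384x512 float32, m along the optical axis (not along the pixel's ray), 0 where there is no reading), "fov_y" (degrees; the focal length in pixels is half the picture's height over the tangent of half this angle, whatever the lens; pixels are square), "cx", "cy" (the principal point, pixels), "extrinsics" (4x4, takes a point from camera to world coordinates); the wrist camera has in their place "mount" (4x4, takes a point from camera to tool coordinates, whose origin is the TCP and whose axes are the flange's). Camera axes: x right, y up, looking along -z (the intrinsics and any distortion apply to the point x, -y, -z); pixel columns grow to the right and rows downward; lengths in m; the calibration is good to about 2 mm. The wrist camera is an equidistant fisheye: a pixel r from the principal point sees the ray r / f radians off the axis. A picture is of the moment at which its call begins: read the wrist's pose just before it.
- manip.sign_off(): hands the job in; it is judged then, once.
The state is a dict: "t": time; "q": joint angles; "qd": joint speeds; "tau": joint torques, N m; "tcp_pos": TCP position; "tool_rot": TCP orientation; "force": force on the tool from outside, world axes, zero at the start; "ft_torque": the same for the moment, N m; "finger_gap": opening from 0.0 (shut) to 1.0 (fully open); "gripper_force": force on a finger pad.
Only numpy, scipy, OpenCV 4.12 (cv2) and the standard library are available. Lean on these libraries where they do the work, as an engineer would, in place of code of your own. Each camera call takes 0.05 s, during which the arm holds its last target. There are 200 camera calls.

## Working session

There is one attempt and no reset: what is moved stays moved. The work goes in short steps, Python scripts to look and compute and a tool call to move; the robot and the scene stay as the last step left them, time stands still between calls to the robot, and variables do not carry over. Pictures are saved under pics/ and viewed, at most 10 in all, crops included, and the job is handed in when it is done.

Besides the shell and the picture viewer there is one more tool, called after "Call:" as name([rows], argument=value, ...), one row to a line, values as JSON. drive_tool: Moves the arm, as the interface text tells. Its arguments: {"type":"object","properties":{"plan":{"type":"array"},"newtons":{"type":"number"}},"required":["plan"]}

```bash
mkdir -p pics; ls
python3 - <<'E'
from station import manip
import cv2,numpy as np
print(manip.finger_overhang, manip.sense())
a=manip.snapshot("scene");b=manip.snapshot("side")
np.savez("snap.npz",**{f"{n}_{k}":v for n,d in(("scene",a),("side",b)) for k,v in d.items()})
for n,d in(("scene",a),("side",b)):
    print(n,d["fov_y"],d["cx"],d["cy"],d["extrinsics"].round(3).tolist())
    cv2.imwrite(f"pics/{n}0.png",cv2.resize(d["image"][...,::-1],(800,600)))
E
```

```text
pics
0.014 {'t': 0.0, 'q': array([-1.33851147e+00,  5.28478747e-01,  1.43388179e+00,  1.54439316e-06,
        1.18139267e+00, -1.78523730e-01]), 'qd': array([ 2.80542164e-04, -1.60400718e-03, -8.15748866e-04,  5.25187129e-05,
       -1.18055354e-06, -4.12334221e-05]), 'tau': array([-1.47523201e-04, -4.42351913e+01, -1.78025579e+01, -2.49534687e-04,
        8.47206888e-03,  1.40788902e-05]), 'tcp_pos': array([ 0.24945045, -0.57232677,  0.24433238]), 'tool_rot': array([ 9.78978092e-01,  2.03962564e-01, -2.83212046e-05, -1.07990812e-03]), 'force': array([-0.42206243, -0.17098048,  0.87360715]), 'ft_torque': array([-0.00484939,  0.04716439,  0.01879984]), 'gripper_force': 0.0, 'finger_gap': 0.9997431716100911}
scene 43.783630101069065 248.13397386466912 187.29842538841368 [[-0.207, -0.777, 0.595, 1.358], [0.978, -0.174, 0.114, 0.128], [0.015, 0.605, 0.796, 1.106], [0.0, 0.0, 0.0, 1.0]]
side 57.28560163078271 252.3950039503487 194.9618778659138 [[-0.825, 0.321, -0.466, 0.177], [-0.566, -0.463, 0.682, 0.583], [0.003, 0.826, 0.564, 0.587], [0.0, 0.0, 0.0, 1.0]]
```

View pics/scene0.png

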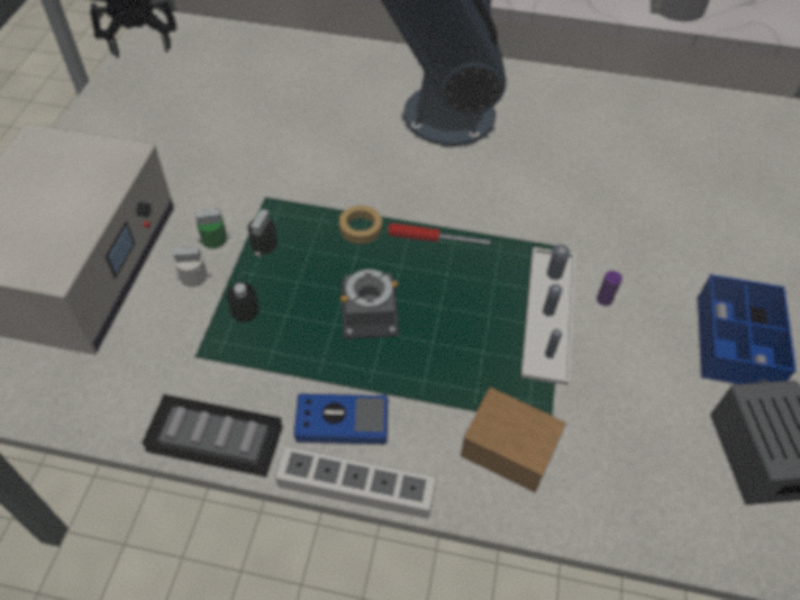

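View pics/side0.png

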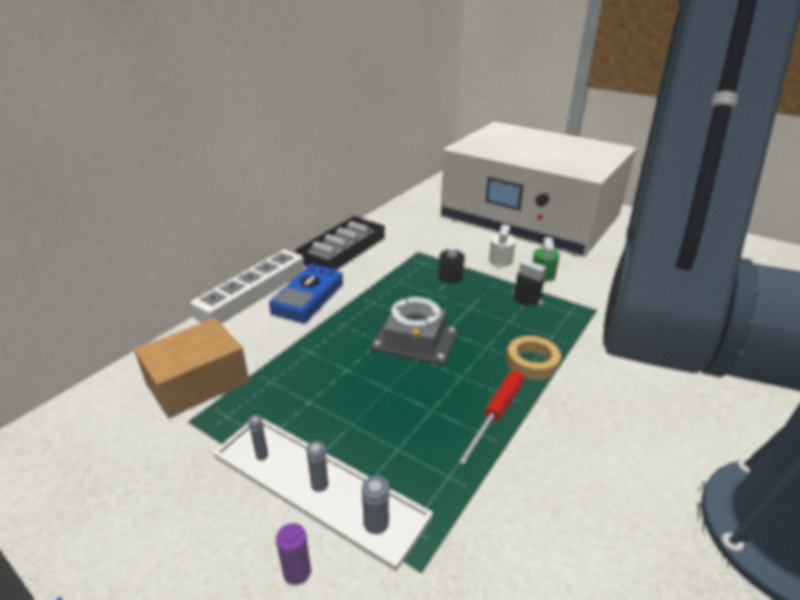

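The scene view shows the thick cell at the robot-side end of the tray (558,262), the cap with bar and lug at (262,230), the plain cover at (242,302), and the pod at (370,302). The side view agrees: cell (376,505), cap (530,282), pod (415,325).

```bash
cat > h.py <<'E'
import numpy as np,cv2
from scipy.spatial.transform import Rotation as R
def cloud(d,T=None):
    """per-pixel world points (HxWx3), pinhole cameras"""
    z=d["z_map"];h,w=z.shape;f=h/2/np.tan(np.radians(float(d["fov_y"]))/2)
    v,u=np.mgrid[:h,:w]
    x=(u-float(d["cx"]))/f;y=(v-float(d["cy"]))/f
    P=np.stack([x*z,-y*z,-z],-1)
    E=d["extrinsics"];P=P@E[:3,:3].T+E[:3,3];P[z==0]=np.nan
    return P
def wcloud(d,s):
    z=d["z_map"];h,w=z.shape;f=h/2/np.tan(np.radians(float(d["fov_y"]))/2)
    v,u=np.mgrid[:h,:w];x=u-d["cx"];y=v-d["cy"];r=np.hypot(x,y)+1e-9;t=r/f
    k=np.tan(np.minimum(t,1.4))/r
    P=np.stack([x*k*z,-y*k*z,-z],-1)
    M=d["mount"];P=P@M[:3,:3].T+M[:3,3]
    P=P@R.from_quat(s["tool_rot"]).as_matrix().T+s["tcp_pos"];P[(z==0)|(t>1.3)]=np.nan
    return P
def load():
    a=np.load("snap.npz",allow_pickle=True)
    return {n:{k[len(n)+1:]:a[k] for k in a.files if k.startswith(n+"_")} for n in("scene","side")}
def circ(p):
    from scipy.optimize import least_squares
    c=np.median(p,0);return least_squares(lambda q:np.hypot(*(p-q[:2]).T)-q[2],[*c,.02],loss="soft_l1",f_scale=.001).x
E
python3 - <<'E'
from h import *
S=load();print([ (k,) for k in S["scene"]])
pts={"scene":{"cell":(558,255),"mid":(555,293),"thin":(556,338),"cap":(262,225),"cover":(240,290),"pod":(370,285),"meter":(342,415)},
"side":{"cell":(376,490),"mid":(317,455),"thin":(257,428),"cap":(530,275),"cover":(452,262),"pod":(415,312)}}
for n in S:
    P=cloud(S[n]);print(n,"bench z",np.nanmedian(P[...,2]))
    C=P.reshape(-1,3);C=C[~np.isnan(C[:,0])]
    for k,(u,v) in pts[n].items():
        p=P[int(v*.64),int(u*.64)]
        print(k,p.round(3),end=' ')
        q=C[np.hypot(*(C[:,:2]-p[:2]).T)<.06]
        q=q[q[:,2]>.03]; t=np.percentile(q[:,2],97);m=q[q[:,2]>t-.012]
        print("top",t.round(3),len(m),((m.max(0)+m.min(0))/2).round(4),m.mean(0).round(4),np.ptp(m,0).round(3))
E
```

```text
[('image',), ('z_map',), ('fov_y',), ('cx',), ('cy',), ('extrinsics',)]
scene bench z -0.001139867328094235
cell [0.435 0.263 0.074] top 0.075 87 [0.4217 0.2689 0.0703] [0.4227 0.2691 0.0703] [0.031 0.031 0.013]
mid [0.519 0.265 0.069] top 0.074 60 [0.5134 0.2648 0.0698] [0.514  0.2649 0.0698] [0.026 0.022 0.015]
thin [0.613 0.272 0.067] top 0.074 42 [0.6075 0.2743 0.0691] [0.608  0.2739 0.0695] [0.018 0.017 0.013]
cap [ 0.481 -0.284  0.07 ] top 0.076 89 [ 0.4685 -0.2903  0.072 ] [ 0.471  -0.29    0.0725] [0.05  0.02  0.014]
cover [ 0.63  -0.277  0.066] top 0.069 48 [ 0.6303 -0.275   0.0645] [ 0.6308 -0.2748  0.0658] [0.019 0.019 0.015]
pod [ 0.554 -0.062  0.044] top 0.066 341 [ 0.5728 -0.0534  0.0611] [ 0.5748 -0.0564  0.0612] [0.081 0.085 0.015]
meter [ 0.817 -0.047  0.042] top 0.039 1110 [ 0.8139 -0.0476  0.0365] [ 0.8144 -0.0476  0.0338] [0.09  0.119 0.013]
side bench z 0.002569768863382227
cell [0.413 0.274 0.075] top 0.075 274 [0.4157 0.2701 0.0702] [0.4146 0.2723 0.072 ] [0.031 0.032 0.013]
mid [0.501 0.273 0.072] top 0.075 142 [0.5072 0.2665 0.0698] [0.5057 0.2681 0.0713] [0.025 0.024 0.014]
thin [0.595 0.279 0.067] top 0.074 77 [0.6013 0.2759 0.0698] [0.5993 0.2766 0.0707] [0.018 0.017 0.013]
cap [ 0.463 -0.283  0.057] top 0.078 97 [ 0.464  -0.2888  0.0729] [ 0.4637 -0.2868  0.0739] [0.047 0.019 0.013]
cover [ 0.614 -0.255  0.051] top 0.071 32 [ 0.6242 -0.2738  0.0662] [ 0.6222 -0.2718  0.0678] [0.018 0.019 0.013]
pod [ 0.582 -0.07   0.05 ] top 0.066 372 [ 0.5698 -0.0565  0.0609] [ 0.568  -0.0516  0.0631] [0.08  0.081 0.013]
```

Call:
drive_tool([
  [0,0,0,0,0,7.85,1],
  [0,0,0,0,0,7.85,1],
  [0,0,0,0,0,7.85,1],
  [0.03,-0.039,0,0,0,0,1],
  [0.03,-0.039,0,0,0,0,1],
  [0.03,-0.039,0,0,0,0,1],
  [0.03,-0.039,0,0,0,0,1],
  [0.03,-0.039,0,0,0,0,1],
  [0.03,-0.039,0,0,0,0,1],
  [0,0,0,0,0,0,1],
])

```text
t: 1.1
tcp_pos: [0.432, -0.3333, 0.2449]
tool_rot: [1.0, 0.003, -0.0, -0.002]
force: [-1.2, -1.0, -0.0]
finger_gap: 0.999
gripper_force: 0.0
```

```bash
cat > w.py <<'E'
from station import manip
from h import *
import sys,pickle
def shoot(name):
    s=manip.sense();d=manip.snapshot("wrist");P=wcloud(d,s)
    cv2.imwrite(f"pics/{name}.png",cv2.resize(d["image"][...,::-1],(800,600)))
    pickle.dump((s,d,P),open(f"{name}.pkl","wb"))
    yaw=np.degrees(np.arctan2(*R.from_quat(s["tool_rot"]).as_matrix()[[1,0],0]))
    print(s["tcp_pos"].round(4),"yaw",yaw.round(2),"q",s["q"].round(2),"t",s["t"])
    return s,d,P
E
python3 - <<'E'
from w import *
s,d,P=shoot("w1");print(d["mount"].round(3).tolist(),d["fov_y"],d["cx"],d["cy"])
E
```

```text
[ 0.432  -0.3333  0.2449] yaw 0.39 q [-0.86  0.42  1.63  0.    1.09  0.7 ] t 1.1
[[-0.0, 0.958, 0.286, 0.073], [1.0, -0.0, 0.001, 0.0], [0.001, 0.286, -0.958, -0.131], [0.0, 0.0, 0.0, 1.0]] 65.70646984690485 257.30899559683 187.33161685499823
```

View pics/w1.png

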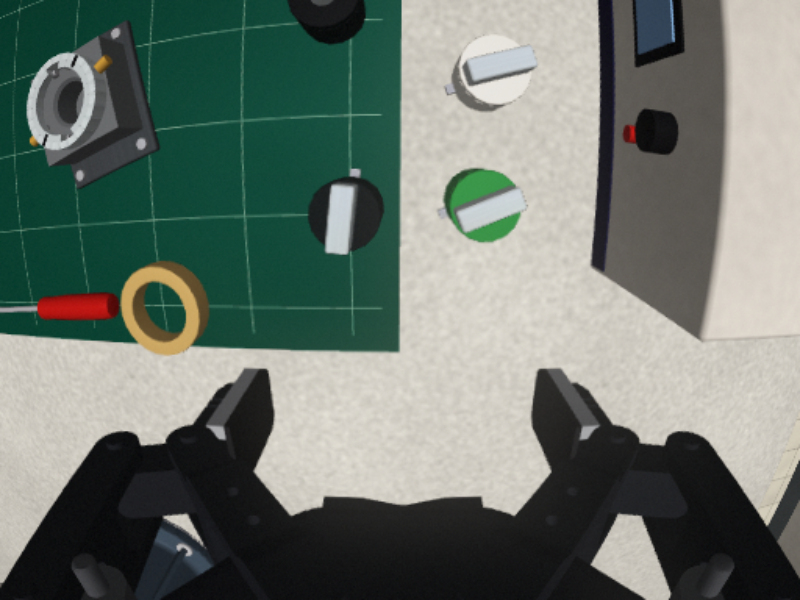

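The wrist view shows the cap (345,215) with its bar almost along world x and a lug at (355,173), the green look-alike at (485,205), and the pod at (70,100) with its brass plungers. I'll measure the cap and pod from it.

```bash
cat >> h.py <<'E'
def rect(q):
    c,(a,b),an=cv2.minAreaRect((q[:,:2]*1e3).astype(np.float32))
    if a<b:a,b,an=b,a,an+90
    return np.array(c)/1e3,round(a,1),round(b,1),round((an+90)%180-90,2)
def near(P,c,r,z0,z1):
    q=P.reshape(-1,3);return q[(np.hypot(q[:,0]-c[0],q[:,1]-c[1])<r)&(q[:,2]>z0)&(q[:,2]<z1)]
E
python3 - <<'E'
from h import *
import pickle
s,d,P=pickle.load(open("w1.pkl","rb"))
print("bench",np.nanmedian(near(P,(.5,-.25),.15,-.01,.01)[:,2]))
b=near(P,(.466,-.29),.04,.068,.085);print("bar top z",np.median(b[:,2]),len(b),rect(b),b[:,:2].mean(0))
b=near(P,(.466,-.29),.04,.045,.058);print("cup top",np.median(b[:,2]),len(b),circ(b[:,:2]),rect(b))
b=near(P,(.571,-.055),.06,.058,.07);print("collar",len(b),np.median(b[:,2]),rect(b),circ(b[:,:2]))
b=near(P,(.571,-.055),.1,.004,.013);print("plate",len(b),rect(b))
b=near(P,(.455,-.375),.045,.06,.09);print("green",len(b),rect(b))
E
```

```text
bench 0.0034696383363927996
bar top z 0.07856298905610566 708 (array([ 0.46568073, -0.29100433]), 45.9, 16.4, -6.23) [ 0.46583564 -0.29197595]
cup top 0.05469246434412656 995 [ 0.46690201 -0.29094742  0.02060586] (array([ 0.46644135, -0.29109167]), 51.9, 48.7, 76.76)
collar 1501 0.06641380933476931 (array([ 0.57078052, -0.05739701]), 81.8, 79.0, 78.71) [ 0.57088099 -0.05976469  0.03522288]
plate 3270 (array([ 0.57039093, -0.05683214]), 199.3, 195.3, -14.58)
green 762 (array([ 0.47294937, -0.39016   ]), 45.9, 16.6, -65.68)
```

Call:
drive_tool([
  [0.005,-0.048,0,0,0,0,1],
  [0.005,-0.048,0,0,0,0,1],
  [0.005,-0.048,0,0,0,0,1],
  [0.005,-0.048,0,0,0,0,1],
  [0.005,-0.048,0,0,0,0,1],
  [0.005,-0.038,0,0,0,0,1],
  [0,0,0,0,0,0,1],
])

```text
t: 1.85
tcp_pos: [0.459, -0.0582, 0.2451]
tool_rot: [1.0, 0.002, -0.001, -0.001]
force: [-0.4, -0.6, -0.8]
finger_gap: 0.999
gripper_force: 0.0
```

Run:
```python
from w import *
s,d,P=shoot("w2")
print("bench",np.nanmedian(near(P,(.5,-.15),.15,-.01,.01)[:,2]))
b=near(P,(.571,-.055),.06,.06,.07);print("collar",len(b),np.median(b[:,2]),rect(b),circ(b[:,:2]))
b=near(P,(.571,-.055),.1,.004,.013);print("plate",len(b),rect(b))
b=near(P,(.571,-.055),.07,.044,.051);print("block",len(b),rect(b))
```

```text
[ 0.459  -0.0582  0.2451] yaw 0.21 q [-0.37  0.31  1.83  0.    1.01  1.2 ] t 1.85
bench 0.0035071252661676156
collar 2321 0.06670573008044031 (array([ 0.57151941, -0.0568237 ]), 80.3, 79.9, 85.27) [ 0.57096532 -0.05650283  0.0347024 ]
plate 5238 (array([ 0.56748767, -0.05513238]), 199.4, 192.6, -89.94)
block 1812 (array([ 0.57117926, -0.05653307]), 84.9, 84.4, -74.05)
```

View pics/w2.png

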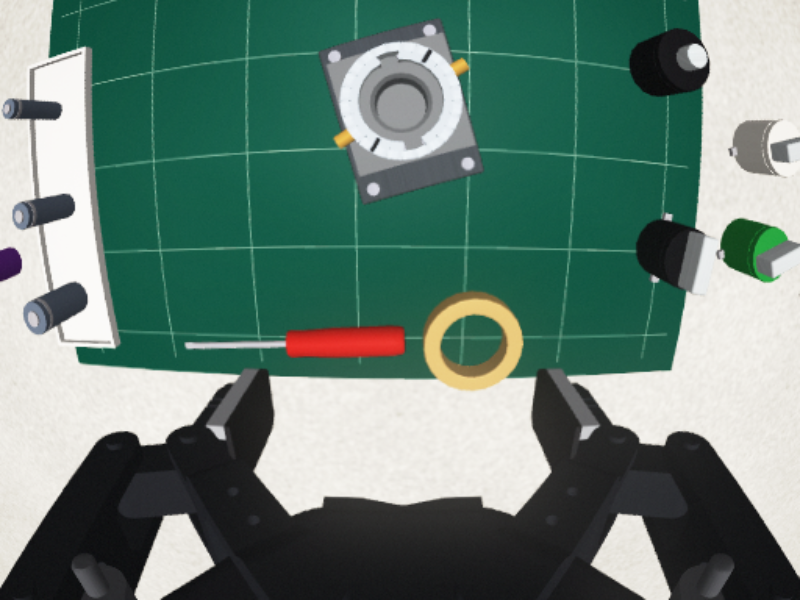

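Pod seen from near above: notches at (387,57) and (420,146), marks at (427,56) and (377,145), well at (402,103). Everything else is clear of the collar. I'll refine the camera tilt from the bench plane and the pod's yaw.

```bash
cat >> h.py <<'E'
def level(P,s):
    """rotate cloud about camera so bench is z=0; returns corrected cloud, plane"""
    q=P.reshape(-1,3);m=(abs(q[:,2])<.012)&(q[:,0]<.95)&(q[:,0]>.35)
    for _ in range(4):
        A=np.c_[np.ones(m.sum()),q[m,:2]-s["tcp_pos"][:2]];k=np.linalg.lstsq(A,q[m,2],rcond=None)[0]
        m=(abs(q[:,2]-k[0]-(q[:,:2]-s["tcp_pos"][:2])@k[1:])<.0025)&(q[:,0]<.95)&(q[:,0]>.35)
    n=np.array([-k[1],-k[2],1]);n/=np.linalg.norm(n)
    Rm=R.align_vectors([[0,0,1]],[n])[0].as_matrix()
    c=s["tcp_pos"]+np.array([.073,0,.131])
    Q=(P-c)@Rm.T+c;Q[...,2]-=np.median(((q[m]-c)@Rm.T+c)[:,2])
    return Q,k
E
python3 - <<'E'
from h import *
import pickle
for n in("w1","w2"):
    s,d,P=pickle.load(open(n+".pkl","rb"))
    Q,k=level(P,s);print(n,"plane mm, mrad",(k*1e3).round(2))
    def go(P):
        c=(.571,-.0565)
        b=near(P,c,.06,.061,.068);print("collar",len(b),np.median(b[:,2]).round(4),rect(b))
        b=near(P,c,.085,.0055,.0105);print("plate",len(b),rect(b))
        b=near(P,c,.07,.044,.051);print("block",rect(b))
        b=near(P,c,.0185,.012,.024);print("well floor",len(b),np.median(b[:,2]),b.mean(0),circ(b[:,:2]))
        b=near(P,(.466,-.29),.04,.068,.085);print("bar",len(b),np.median(b[:,2]).round(4),rect(b))
        b=near(P,(.418,.27),.03,.066,.085);len(b)>20 and print("cell",len(b),np.median(b[:,2]).round(4),rect(b))
    go(Q)
S=load()
for n in S:
    q=cloud(S[n]).reshape(-1,3);m=(abs(q[:,2])<.02)&(abs(q[:,1])<.35)&(q[:,0]<.95)&(q[:,0]>.35)
    print(n,np.linalg.lstsq(np.c_[np.ones(m.sum()),q[m,:2]-[.57,-.05]],q[m,2],rcond=None)[0]*1e3)
E
```

```text
w1 plane mm, mrad [ 3.13 -0.43  2.4 ]
collar 1110 0.0631 (array([ 0.57095721, -0.05752397]), 80.7, 79.0, 77.93)
plate 1355 (array([ 0.57124506, -0.05833498]), 130.1, 99.9, 15.54)
block (array([ 0.57191364, -0.05921142]), 98.5, 85.0, -74.03)
well floor 101 0.018250448194061075 [ 0.57471015 -0.04252259  0.01899284] [ 0.57022496 -0.06110345  0.02094354]
bar 694 0.0754 (array([ 0.46580829, -0.29171149]), 45.9, 16.4, -6.19)
w2 plane mm, mrad [ 3.48 -0.63  1.16]
collar 2221 0.0634 (array([ 0.57154395, -0.05672578]), 80.2, 79.0, -89.54)
plate 2263 (array([ 0.5711676 , -0.05707224]), 130.1, 100.8, 16.01)
block (array([ 0.57138434, -0.05691085]), 84.9, 84.4, -74.04)
well floor 709 0.017372358463003862 [ 0.57217212 -0.05656503  0.01740924] [ 0.57220366 -0.05656898  0.01263336]
bar 477 0.075 (array([ 0.46571515, -0.29082495]), 46.5, 17.4, -4.2)
cell 279 0.0712 (array([0.41745343, 0.26807169]), 31.5, 30.8, 69.1)
scene [ 0.30359309 -0.00356306 -1.3537286 ]
side [ 2.95788617 -1.9399987  -0.80483233]
```

Call:
drive_tool([
  [-0.016,-0.046,0,0,0,0,1],
  [-0.016,-0.046,0,0,0,0,1],
  [-0.016,-0.046,0,0,0,0,1],
  [-0.016,-0.046,0,0,0,0,1],
  [0,-0.046,0,0,0,0,1],
  [0,-0.046,0,0,0,0,1],
  [0,-0.046,0,0,0,0,1],
  [0,0,0,0,0,0,1],
])

```text
t: 2.7
tcp_pos: [0.3977, 0.264, 0.2456]
tool_rot: [1.0, 0.002, 0.002, -0.001]
force: [0.0, -0.3, 0.3]
finger_gap: 1.002
gripper_force: 0.0
```

Run:
```python
from w import *
s,d,P=shoot("w3");Q,k=level(P,s);print((k*1e3).round(2))
b=near(Q,(.418,.27),.03,.066,.085);print("cell",len(b),np.median(b[:,2]).round(4),rect(b),circ(b[:,:2]))
```

```text
[0.3977 0.264  0.2456] yaw 0.19 q [0.35 0.33 1.79 0.   1.02 1.92] t 2.7
[ 3.2  -0.36 -1.21]
cell 742 0.0718 (array([0.41732715, 0.26925156]), 31.4, 31.4, 5.76) [0.41744657 0.26949566 0.01122514]
```

The cell is at (0.417, 0.269). Next I align over it and descend.

Call:
drive_tool([
  [0.0196,-0.0053,0.02,0,0,0,1],
  [0,0,0.045,0,0,0,1],
  [0,0,0.045,0,0,0,1],
  [0,0,0.045,0,0,0,1],
  [0,0,0.0246,0,0,0,1],
  [0,0,0,0,0,0,1],
  [0,0,0,0,0,0,-1],
  [0,0,0,0,0,0,-1],
  [0,0,0,0,0,0,-1],
  [0,0,0,0,0,0,-1],
], newtons=40)

```text
t: 3.75
tcp_pos: [0.4165, 0.2667, 0.0673]
tool_rot: [1.0, -0.0, 0.002, -0.001]
force: [-0.5, 0.1, 6.0]
finger_gap: 0.361
gripper_force: 38.9
```

Call:
drive_tool([
  [0,0,0,0,0,0,-1],
  [0,0,0,0,0,0,-1],
])

```text
t: 3.95
tcp_pos: [0.4164, 0.2667, 0.0673]
tool_rot: [1.0, 0.0, 0.002, -0.0]
force: [-0.6, -0.4, 6.7]
finger_gap: 0.36
gripper_force: 38.9
```

Run:
```python
from w import *
s,d,P=shoot("w4");print(s["gripper_force"],s["finger_gap"],s["force"])
```

```text
[0.4164 0.2667 0.0673] yaw 0.04 q [ 0.34  0.66  1.9  -0.    0.58  1.91] t 3.95
38.89340937137604 0.36028973249396934 [-0.58230583 -0.44542888  6.71334529]
```

View pics/w4.png

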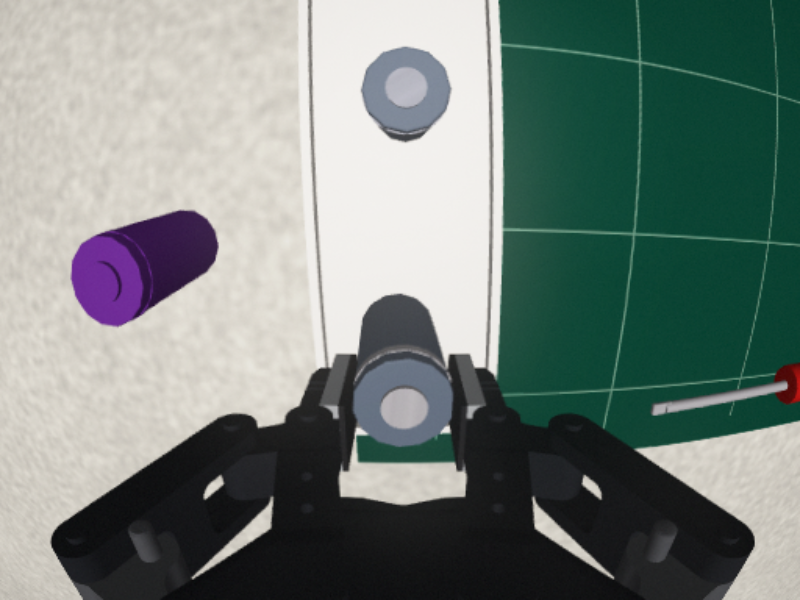

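Gripped: the cell sits between the pads at (403,402), and nothing else was touched. I'll compare the camera's cell position with the TCP to get the camera bias, then lift.

Run:
```python
from h import *
import pickle
for n in("w3","w4"):
    s,d,P=pickle.load(open(n+".pkl","rb"));Q,k=level(P,s);print(n,(k*1e3).round(2))
    for X in(P,Q):
        for nm,c,r in(("cell",(.417,.268),.014),("mid",(.509,.266),.016)):
            b=near(X,c,r,.066,.085);b=b[b[:,2]>np.median(b[:,2])-.003];print(nm,len(b),np.median(b[:,2]).round(4),rect(b),b.mean(0)[:2].round(4))
```

```text
w3 [ 3.2  -0.36 -1.21]
cell 569 0.0751 (array([0.4168118 , 0.26771097]), 27.5, 26.9, -0.46) [0.4172 0.268 ]
mid 408 0.075 (array([0.50835492, 0.2658833 ]), 22.8, 22.1, 1.97) [0.5081 0.2659]
cell 569 0.072 (array([0.41690533, 0.26807803]), 27.5, 26.9, 0.19) [0.4173 0.268 ]
mid 408 0.0719 (array([0.50846286, 0.2662515 ]), 22.8, 22.1, 1.9) [0.5082 0.2662]
w4 [ 3.18 -0.24 -2.2 ]
cell 2320 0.0756 (array([0.41695505, 0.26801089]), 27.8, 27.5, 39.62) [0.4179 0.2682]
mid 2425 0.0749 (array([0.5083952 , 0.26571619]), 23.2, 23.1, -43.45) [0.5081 0.2657]
cell 2315 0.0724 (array([0.4170553 , 0.26801962]), 27.8, 27.6, -36.67) [0.4178 0.2681]
mid 2425 0.0718 (array([0.50842496, 0.26598978]), 23.2, 23.1, -43.5) [0.5082 0.266 ]
```

Call:
drive_tool([
  [0,0,-0.04,0,0,0,-1],
  [0,0,-0.04,0,0,0,-1],
  [0.02,0.04,-0.02,0,0,0,-1],
  [0.02,0.045,0,0,0,0,-1],
  [0.02,0.045,0,0,0,0,-1],
  [0.02,0.045,0,0,0,0,-1],
  [0.02,0.045,0,0,0,0,-1],
  [0.02,0.045,0,0,0,0,-1],
  [0.02,0.04,0,0,0,0,-1],
  [0,0,0,0,0,0,-1],
])

```text
t: 5.0
tcp_pos: [0.5594, -0.0444, 0.1667]
tool_rot: [1.0, -0.003, 0.003, 0.002]
force: [0.4, 0.3, -0.7]
finger_gap: 0.357
gripper_force: 40.3
```

Run:
```python
from w import *
s,d,P=shoot("w5");print(s["gripper_force"],s["finger_gap"],s["force"])
Q,k=level(P,s);print((k*1e3).round(2))
t=s["tcp_pos"]
for X in(P,Q):
    b=near(X,t[:2],.02,t[2]-.02,t[2]+.03);b=b[b[:,2]>np.median(b[:,2])-.004];print("cell",len(b),np.median(b[:,2]).round(4),rect(b),b.mean(0).round(4))
    b=near(X,(.571,-.0565),.06,.059,.069);print("collar",len(b),np.median(b[:,2]).round(4),circ(b[:,:2]),rect(b))
    b=near(X,(.571,-.0565),.085,.0045,.0125);print("plate",len(b),rect(b))
```

```text
[ 0.5594 -0.0444  0.1667] yaw -0.31 q [-0.28  0.55  1.67 -0.    0.91  1.3 ] t 5.0
40.300458669662476 0.35695071934570033 [ 0.44295588  0.31167588 -0.71609091]
[ 3.52 -0.64  1.2 ]
cell 4114 0.1751 (array([ 0.55986688, -0.04478336]), 36.4, 31.5, -86.79) [ 0.5617 -0.0446  0.1782]
collar 3172 0.0667 [ 0.57147824 -0.05611941  0.03506095] (array([ 0.57272943, -0.05696055]), 80.5, 76.8, 79.97)
plate 3156 (array([ 0.57869141, -0.05719919]), 169.3, 153.4, 85.16)
cell 4190 0.1716 (array([ 0.55994415, -0.04488292]), 36.3, 31.5, -86.83) [ 0.5617 -0.0447  0.1751]
collar 2952 0.0632 [ 0.57153277 -0.05649245  0.03488546] (array([ 0.57438904, -0.05823339]), 80.5, 72.7, 68.76)
plate 2753 (array([ 0.57139294, -0.05692775]), 130.6, 100.3, 16.24)
```

View pics/w5.png

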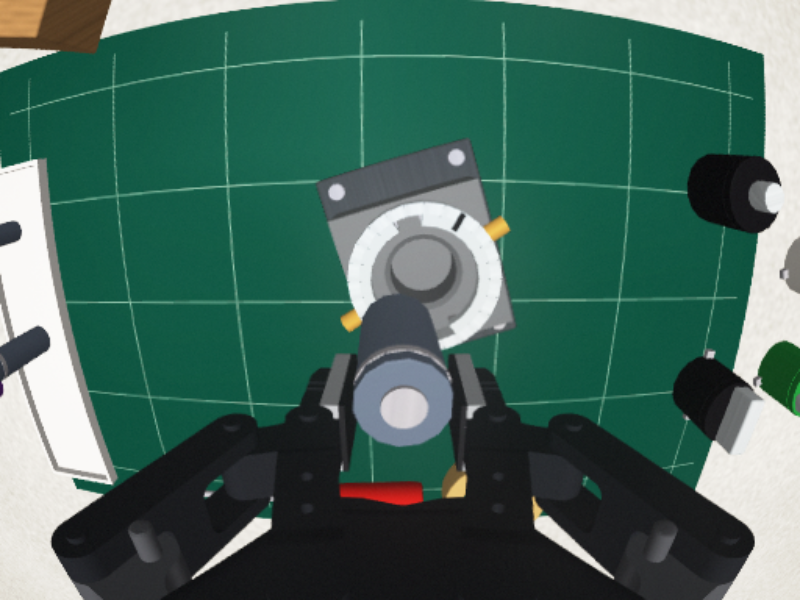

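The cell is held upright, and the well shows ahead at (422,265). The camera agrees with the TCP within about 0.6 mm, with the pod at (0.5713, -0.0568), yaw 16°. I'll align first.

Call:
drive_tool([
  [0.0115,0.0123,0,0,0,0,-1],
  [0,0,0.02,0,0,0,-1],
  [0,0,0,0,0,0,-1],
  [0,0,0,0,0,0,-1],
])

```text
t: 5.45
tcp_pos: [0.5654, -0.0495, 0.1455]
tool_rot: [1.0, 0.001, -0.001, -0.0]
force: [0.1, -0.5, -1.9]
finger_gap: 0.358
gripper_force: 40.3
```

Call:
drive_tool([
  [0.0055,0.0071,0,0,0,0,-1],
  [0,0,0.01,0,0,0,-1],
  [0,0,0,0,0,0,-1],
  [0,0,0,0,0,0,-1],
  [0,0,0,0,0,0,-1],
])

```text
t: 5.95
tcp_pos: [0.5722, -0.0581, 0.1357]
tool_rot: [1.0, -0.0, -0.0, -0.0]
force: [-0.7, 0.6, -1.6]
finger_gap: 0.354
gripper_force: 40.3
```

Call:
drive_tool([
  [-0.001,-0.001,0.01,0,0,0,-1],
  [0,0,0.015,0,0,0,-1],
  [0,0,0.015,0,0,0,-1],
  [0,0,0,0,0,0,-1],
  [0,0,0,0,0,0,-1],
])

```text
t: 6.45
tcp_pos: [0.5711, -0.057, 0.0953]
tool_rot: [1.0, -0.0, -0.001, -0.0]
force: [-0.1, 0.1, -0.3]
finger_gap: 0.357
gripper_force: 40.3
```

Call:
drive_tool([
  [0,0,0.0133,0,0,0,-1],
  [0,0,0,0,0,0,-1],
  [0,0,0,0,0,0,-1],
])

```text
t: 6.75
tcp_pos: [0.5712, -0.0571, 0.0823]
tool_rot: [1.0, -0.0, -0.0, -0.0]
force: [-0.3, 0.4, -1.1]
finger_gap: 0.358
gripper_force: 40.2
```

Call:
drive_tool([
  [0,0,0,0,0,0,1],
  [0,0,0,0,0,0,1],
  [0,0,0,0,0,0,1],
  [0,0,0,0,0,0,1],
  [0,0,-0.03,0,0,0,1],
  [0,0,-0.045,0,0,0,1],
  [0,0,-0.045,0,0,0,1],
  [-0.03,0,-0.03,0,0,0,1],
  [-0.03,0,0,0,0,0,1],
  [0,0,0,0,0,0,1],
])

```text
t: 7.75
tcp_pos: [0.5074, -0.0562, 0.2334]
tool_rot: [1.0, -0.0, -0.001, -0.0]
force: [0.6, 0.4, -0.7]
finger_gap: 0.999
gripper_force: 0.0
```

Run:
```python
from w import *
s,d,P=shoot("w6");Q,k=level(P,s);c=(.5713,-.0568)
b=near(Q,c,.03,.075,.1);print("cell top",len(b),np.median(b[:,2]).round(4),rect(b))
b=near(Q,c,.06,.06,.067);print("collar",len(b),circ(b[:,:2]),rect(b))
b=near(Q,c,.085,.0055,.0105);print("plate",len(b),rect(b))
```

```text
[ 0.5074 -0.0562  0.2334] yaw -0.03 q [-0.33  0.39  1.73 -0.    1.02  1.24] t 7.75
cell top 923 0.0855 (array([ 0.5714101 , -0.05406139]), 30.9, 30.7, -0.11)
collar 2425 [ 0.57146749 -0.05680303  0.03477985] (array([ 0.57154449, -0.05689906]), 80.3, 79.2, 15.41)
plate 2374 (array([ 0.57145416, -0.05696145]), 130.4, 100.9, 16.08)
```

View pics/w6.png

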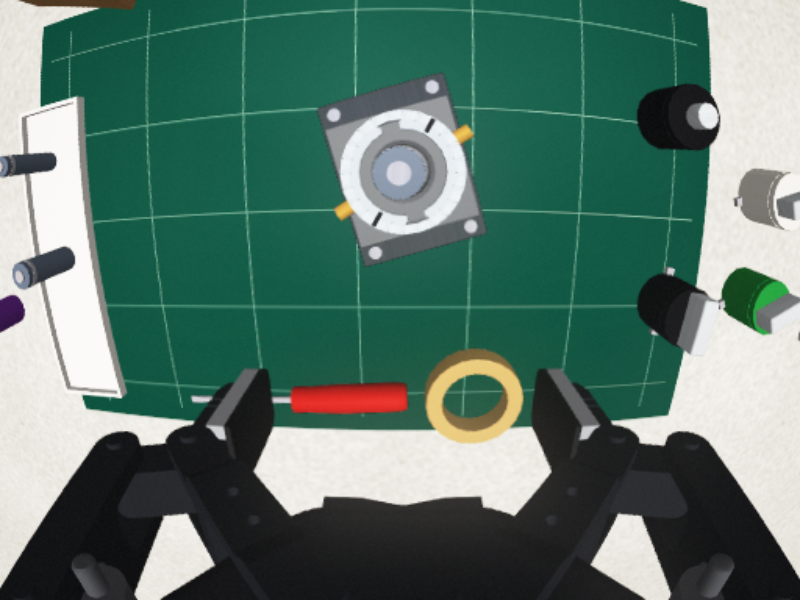

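The cell is seated in the well (400,172) with its top at 88 mm. Now the cap.

Call:
drive_tool([
  [-0.021,0.045,0,0,0,0,1],
  [-0.021,0.045,0,0,0,0,1],
  [-0.021,0.045,0,0,0,0,1],
  [-0.021,0.045,0,0,0,0,1],
  [-0.016,0.045,0,0,0,0,0.2],
  [0,0.005,0,0,0,0,0],
  [0,0,0,0,0,6.2,0],
  [0,0,0,0,0,0,0],
  [0,0,0,0,0,0,0],
])

```text
t: 8.7
tcp_pos: [0.4118, -0.2868, 0.2321]
tool_rot: [0.999, -0.053, -0.0, -0.0]
force: [0.3, -0.1, 0.2]
finger_gap: 0.503
gripper_force: 0.0
```

Run:
```python
from w import *
s,d,P=shoot("w7");print(s["finger_gap"]);Q,k=level(P,s)
b=near(Q,(.466,-.291),.04,.07,.085);print("bar",len(b),np.median(b[:,2]).round(4),rect(b))
b=near(Q,(.466,-.291),.04,.047,.055);print("cup",len(b),np.median(b[:,2]).round(4),rect(b))
```

```text
[ 0.4118 -0.2868  0.2321] yaw -6.06 q [-0.83  0.38  1.75  0.    1.01  0.84] t 8.7
0.5026684483305621
bar 800 0.0754 (array([ 0.46534839, -0.29223965]), 44.6, 16.3, -6.32)
cup 1107 0.0515 (array([ 0.46647131, -0.29182477]), 49.9, 49.2, 83.83)
```

Call:
drive_tool([
  [0.0354,0,0,0,0,0,0],
  [0.019,-0.0005,0.03,0,0,0,0],
  [0,0,0.045,0,0,0,0],
  [0,0,0.045,0,0,0,0],
  [0,0,0.024,0,0,0,0],
  [0,0,0,0,0,0,0],
  [0,0,0,0,0,0,0],
], newtons=80)

```text
t: 9.45
tcp_pos: [0.466, -0.2922, 0.0885]
tool_rot: [0.999, -0.053, -0.0, -0.0]
force: [1.2, 0.3, 0.5]
finger_gap: 0.499
gripper_force: 0.0
```

Call:
drive_tool([
  [0,0,0.02,0,0,0,0],
  [0,0,0,0,0,0,0],
  [0,0,0,0,0,0,-1],
  [0,0,0,0,0,0,-1],
  [0,0,0,0,0,0,-1],
  [0,0,0,0,0,0,-1],
  [0,0,0,0,0,0,-1],
])

```text
t: 10.15
tcp_pos: [0.4662, -0.293, 0.07]
tool_rot: [0.999, -0.054, 0.001, 0.001]
force: [0.3, 1.0, 6.4]
finger_gap: 0.166
gripper_force: 80.2
```

Run:
```python
from w import *
s,d,P=shoot("w8");print(s["gripper_force"],s["finger_gap"],s["force"],s["ft_torque"])
Q,k=level(P,s);t=s["tcp_pos"]
b=near(Q,t[:2],.026,.07,.09);print("bar",len(b),np.median(b[:,2]).round(4),rect(b))
```

```text
[ 0.4662 -0.293   0.07  ] yaw -6.21 q [-0.76  0.69  1.75  0.    0.69  0.91] t 10.15
80.20795941352844 0.1660432578516488 [0.33400231 1.04828941 6.35244219] [0.12932386 0.03077395 0.00219001]
bar 3805 0.0757 (array([ 0.46543283, -0.29357056]), 42.0, 40.9, 37.8)
```

View pics/w8.png

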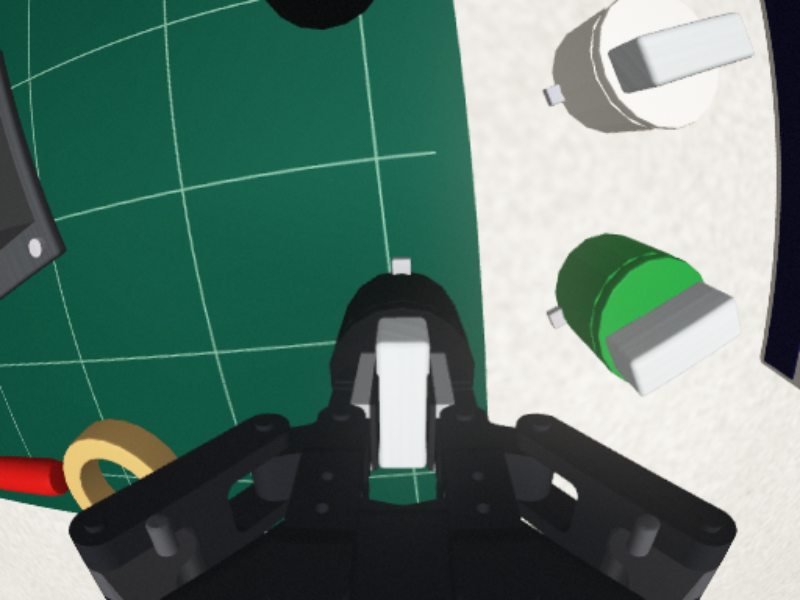

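Cap gripped: bar centred between the pads (403,390), lug ahead at (401,266). Next I lift, turn to pod yaw 16° and carry.

Call:
drive_tool([
  [0,0,-0.03,0,0,0,-1],
  [0,0,-0.045,0,0,0,-1],
  [0,0,-0.045,0,0,0,-1],
  [0,0,-0.01,0,0,-7.4,-1],
  [0,0,0,0,0,-7.4,-1],
  [0,0,0,0,0,-7.4,-1],
  [0.0277,-0.033,0,0,0,0,-1],
  [0.0277,-0.033,0,0,0,0,-1],
  [0.0277,-0.033,0,0,0,0,-1],
  [0.0277,-0.033,0,0,0,0,-1],
])

```text
t: 11.2
tcp_pos: [0.5357, -0.1337, 0.1986]
tool_rot: [0.99, 0.139, -0.0, 0.0]
force: [1.2, 0.5, -1.4]
finger_gap: 0.169
gripper_force: 79.1
```

Call:
drive_tool([
  [0.0277,-0.033,0,0,0,0,-1],
  [0.0277,-0.033,0,0,0,0,-1],
  [0,0,0,0,0,0,-1],
  [0,0,0,0,0,0,-1],
  [0,0,0,0,0,0,-1],
])

```text
t: 11.7
tcp_pos: [0.5701, -0.0571, 0.1984]
tool_rot: [0.99, 0.139, -0.0, 0.0]
force: [1.1, 0.4, -1.6]
finger_gap: 0.168
gripper_force: 79.1
```

Run:
```python
from w import *
s,d,P=shoot("w9");print(s["gripper_force"],s["finger_gap"],s["force"],s["ft_torque"])
T=R.from_quat(s["tool_rot"]).as_matrix();print("tool err to pod",(T.T@(np.array([.5714,-.0569,.118])-s["tcp_pos"])).round(4))
L=(P-s["tcp_pos"])@T  # tool frame
q=L.reshape(-1,3)
for z0,z1 in((-.012,.004),(.012,.024),(.058,.075)):
    b=q[(abs(q[:,0])<.036)&(abs(q[:,1])<.03)&(q[:,2]>z0)&(q[:,2]<z1)];print(z0,len(b),b.min(0).round(4),b.max(0).round(4),np.median(b,0).round(4))
b=q[(abs(q[:,1])<.008)&(q[:,2]>-.012)&(q[:,2]<.0)&(abs(q[:,0])<.04)];print("bar x range",np.percentile(b[:,0],[1,99]).round(4),"y",np.percentile(b[:,1],[1,99]).round(4))
```

```text
[ 0.5701 -0.0571  0.1984] yaw 15.96 q [-0.29  0.52  1.61 -0.    1.01  1.  ] t 11.7
79.07422184944153 0.16833108303873323 [ 1.10681699  0.4182661  -1.61797699] [0.01021534 0.01224372 0.0078019 ]
tool err to pod [0.0014 0.0002 0.0804]
-0.012 3564 [-0.0239 -0.0205 -0.012 ] [0.0221 0.0211 0.004 ] [ 0.0072  0.0001 -0.0086]
0.012 1928 [-0.0062 -0.0253  0.0121] [0.0247 0.0257 0.024 ] [ 0.0141 -0.0009  0.0154]
0.058 299 [ 0.0084 -0.0241  0.058 ] [0.0307 0.0237 0.0678] [ 0.0235 -0.0006  0.0614]
bar x range [-0.0224  0.0217] y [-0.0073  0.0077]
```

View pics/w9.png

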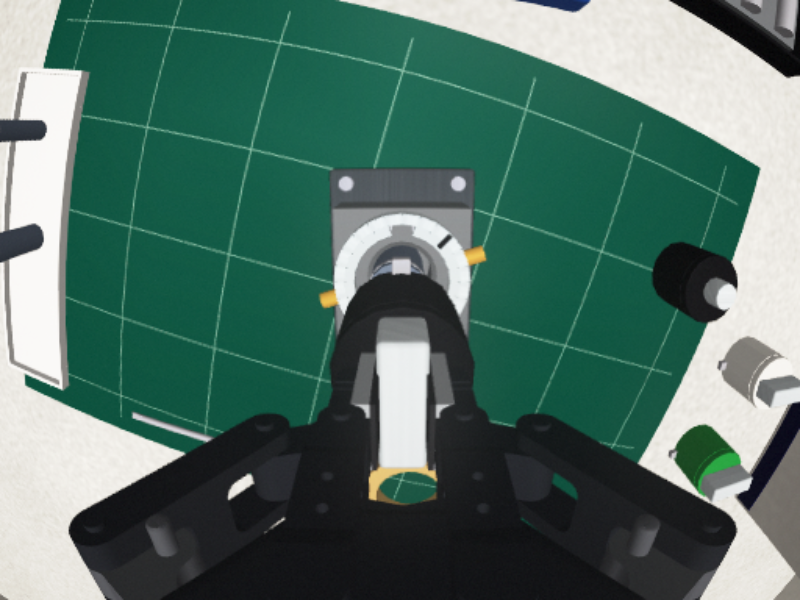

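The lug at (402,266) lines up with the notch at (402,232). I'll shift 2.4 mm forward and lower in stages, watching the force.

Call:
drive_tool([
  [0.0024,0.0001,0.02,0,0,0,-1],
  [0,0,0.02,0,0,0,-1],
  [0,0,0.013,0,0,0,-1],
  [0,0,0,0,0,0,-1],
  [0,0,0,0,0,0,-1],
])

```text
t: 12.25
tcp_pos: [0.573, -0.0566, 0.1455]
tool_rot: [0.99, 0.138, -0.0, -0.0]
force: [0.1, -0.6, -1.3]
finger_gap: 0.165
gripper_force: 79.0
```

Call:
drive_tool([
  [0,0,0.01,0,0,0,-1],
  [0,0,0.006,0,0,0,-1],
  [0,0,0,0,0,0,-1],
  [0,0,0,0,0,0,-1],
])

```text
t: 12.65
tcp_pos: [0.5729, -0.0557, 0.1293]
tool_rot: [0.99, 0.139, -0.0, -0.0]
force: [-0.7, 0.8, -1.2]
finger_gap: 0.169
gripper_force: 79.1
```

Call:
drive_tool([
  [0,0,0.006,0,0,0,-1],
  [0,0,0.004,0,0,0,-1],
  [0,0,0,0,0,0,-1],
  [0,0,0,0,0,0,-1],
])

```text
t: 13.05
tcp_pos: [0.5729, -0.0558, 0.1192]
tool_rot: [0.99, 0.139, -0.0, -0.0]
force: [-1.3, 0.3, -1.9]
finger_gap: 0.164
gripper_force: 79.1
```

Call:
drive_tool([
  [0,0,0.0012,0,0,0,-1],
  [0,0,0,0,0,0,-1],
  [0,0,0,0,0,0,-1],
])

```text
t: 13.35
tcp_pos: [0.573, -0.0558, 0.1183]
tool_rot: [0.99, 0.139, 0.0, 0.0]
force: [0.2, -0.2, -1.6]
finger_gap: 0.164
gripper_force: 79.1
```

Call:
drive_tool([
  [0,0,0,0,0,5,-1],
  [0,0,0,0,0,5,-1],
  [0,0,0,0,0,5,-1],
  [0,0,0,0,0,5,-1],
  [0,0,0,0,0,0,-1],
])

```text
t: 13.85
tcp_pos: [0.5731, -0.0563, 0.1183]
tool_rot: [0.999, -0.035, 0.0, 0.0]
force: [0.0, -1.6, -1.6]
finger_gap: 0.163
gripper_force: 79.0
```

```bash
python3 -c "
from station import manip;s=manip.sense();print(s['ft_torque'],s['force'],s['tcp_pos'])"
```

```text
[-0.34857723  0.04548277  0.01602598] [ 0.02825366 -1.56602673 -1.59343045] [ 0.57308228 -0.05631002  0.11832055]
```

Call:
drive_tool([
  [0,0,0,0,0,5,-1],
  [0,0,0,0,0,5,-1],
  [0,0,0,0,0,5,-1],
  [0,0,0,0,0,5,-1],
  [0,0,0,0,0,5,-1],
  [0,0,0,0,0,0,-1],
  [0,0,0,0,0,0,-1],
])

```text
t: 14.55
tcp_pos: [0.5732, -0.0564, 0.1184]
tool_rot: [0.969, -0.249, 0.0, 0.0]
force: [-1.4, -3.3, -1.6]
finger_gap: 0.167
gripper_force: 79.1
```

Run:
```python
from w import *
s,d,P=shoot("w10");print(s["gripper_force"],s["finger_gap"],s["force"],s["ft_torque"])
T=R.from_quat(s["tool_rot"]).as_matrix();q=((P-s["tcp_pos"])@T).reshape(-1,3)
b=q[(abs(q[:,1])<.012)&(q[:,2]>-.012)&(q[:,2]<-.004)&(q[:,0]>.012)&(q[:,0]<.03)];print("bar front in tool",len(b),b.min(0),b.max(0))
for n in("scene","side"):
    D=manip.snapshot(n);C=cloud(D);b=near(C,(.5714,-.0569),.03,.112,.13);print(n,len(b),rect(b))
```

```text
[ 0.5732 -0.0564  0.1184] yaw -28.83 q [-0.29  0.64  1.66 -0.    0.84  1.78] t 14.55
79.07259821891785 0.16737473022140112 [-1.37739213 -3.33218197 -1.57496957] [-0.71255833  0.06366746  0.08764041]
bar front in tool 806 [ 0.01200246 -0.01028804 -0.01065066] [ 0.02239245  0.0099689  -0.00400443]
scene 88 (array([ 0.58168164, -0.05513409]), 37.3, 29.8, -73.46)
side 139 (array([ 0.57134668, -0.05087202]), 40.7, 34.6, 16.4)
```

View pics/w10.png

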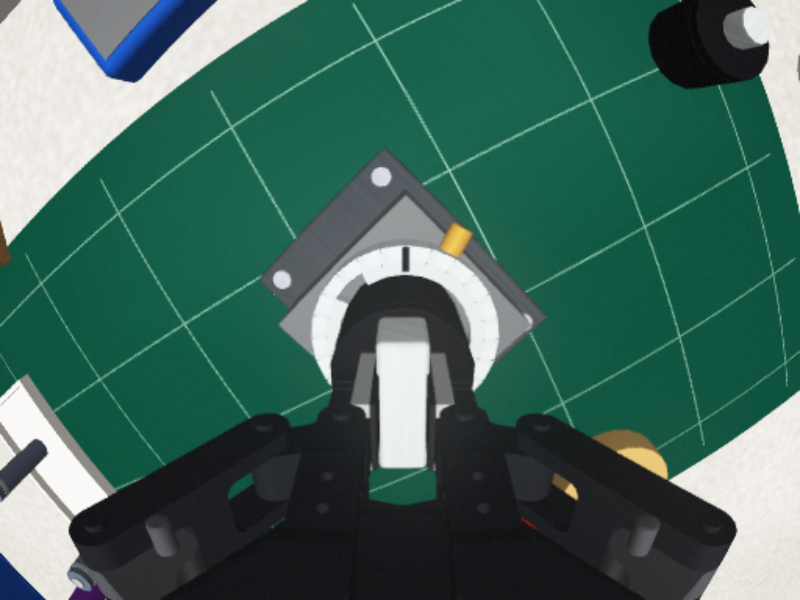

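The bar (centred at column 403) points straight at the half-way mark at (405,259). The lugs are under the lip, tool yaw is -28.8°, the spring torque is about 0.09 N m, and the grip is steady at 79 N. Handing in.

```bash
python3 -c "
from station import manip;print(manip.sign_off())"
```

```text
the job is handed in; nothing more can be done
None
```

The thick cell is standing in the well, and the bayonet cap is over it, turned 45° clockwise to the half-way mark and still gripped. It stayed short of the lock click; the job was handed in at about 15 s, and no verdict came back.

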